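# Clamp a clay loom weight in the ratchet clamp

## Robot

A 6-joint arm with a two-finger parallel gripper is mounted at the origin on the work surface. World frame = base frame: x ahead of the robot, y to its left, z up, the work surface at z = 0. Lengths are in m, angles in degrees, forces in N, time in s.
With the tool pointing down it reaches from about 0.35 to 0.975 m from the base axis. Payload 7.1 kg.
Tool frame: the origin (TCP) lies midway between the tips of the shut fingers; the grasp point (between the pads) lies 19 mm behind it; z points along the fingers, y is the line along which they close (so a half turn about z gives the same grasp; the last joint's range is limited). The gripper opens to 88 mm and grips with 3 to 60 N. Pads are 20 mm wide; open, the fingers measure 115 mm over their backs; the gripper's body (75 mm by 178 mm) begins 61 mm behind the grasp point.
Start: joints at [-68.01, 24.242, 93.386, -0, 62.372, -1.089], TCP at [0.245, -0.575, 0.223] pointing down, gripper open.
Joint ranges: [-172.04, 172.04], [-51.8, 120.97], [4.93, 147.93], [-75.15, 255.16], [6.16, 154.13], [-145.62, 145.62]. Speed limits (degrees/s): [136.94, 136.94, 172.46, 180, 180, 180].

## Interface

Orientations are given as a 3x3 rotation matrix whose columns are the frame's x, y, z axes.
In Python, from plant import bot gives the robot as it stands.
- The arm moves only by the tool carry_out, never from a script. Its argument "commands" is a list of rows, each an object with "dr": the turn, a rotation vector about the tool's x, y, z in degrees, a list of three; "linear": the shift along the tool's x, y, z in m, a list of three; "jaw": the opening in per cent of the stroke, from 0 (shut) to 100 (fully open). In form: [{"dr": [wx, wy, wz], "linear": [x, y, z], "jaw": jaw}, ...]. A call has 1 to 12 rows; each row is the pose to reach, as a shift and turn from the pose commanded when the call began, along the tool's axes at that moment; what a row does not reach only later rows make up. A row lasts 1/12 s, in which the tool goes at most 41.7 mm and 7.16 degrees, less where a joint would pass 70% of its speed; a pose out of reach is approached as far as the arm can. A call with a gripper value outside its range is refused whole. The fingers move at their own pace and stop on an object; "grip_force" is the grip in N (left out, the last holds). Time passes only in rows, so rows that repeat a pose let the fingers close. It gives the time, the measured TCP pose, the force, the opening and the grip force at its end, in the units of the state.
- bot.sense(): the state, without advancing time (a new reading comes with each control period).
- bot.grab_frame(name): name is "scene" or "top" or "wrist"; returns the picture (420x560x3 uint8, blue, green, red); there is no depth.
- bot.get_calibration(name): a dict with "camera_matrix" (3x3 intrinsics, pixels), "R" (3x3) and "t" (3): a world point X has camera coordinates R X + t; the wrist camera has in their place "hand_eye" (4x4, takes a point from camera to tool coordinates, whose origin is the TCP and whose axes are the flange's). Camera axes: x right, y down, z forward; pixel columns grow to the right and rows downward; lengths in m; the calibration is good to about 2 mm. The wrist camera is an equidistant fisheye: a pixel r from the principal point sees the ray r / f radians off the axis. A picture is of the moment at which its call begins: read the wrist's pose just before it. get_calibration takes no time and is no camera call.
- bot.sign_off(): hands the job in; it is judged then, once.
Trained networks look in the newest picture that a camera, given by its name, has taken for a name from the list of things; names that differ only in an ending like _2 or _b are one class to them, and where a whole thing is asked for, a point or a joint stands for the part that bears it (a point fixed in the world has none). Each returns a list of dicts, best first, with "score" (0 to 1); they miss things now and then, are a little off and sometimes report something else, mostly with a low value. They report only what shows in the picture. A call takes as long as a camera call.
- bot.recognise(camera, label): "extent" ([centre column, centre row, width, height] in pixels, round what is visible of it).
- bot.place_of(camera, label): "pixel" ([column, row] in pixels: a listed point, or the origin of a listed thing).
The state is a dict: "clock": time; "joints": joint angles; "qvel": joint speeds; "effort": joint torques, N m; "tool_pos": TCP position; "tcp_rot": TCP orientation; "ft_force": force on the tool from outside, world axes, zero at the start; "torque": the same for the moment, N m; "width": finger opening in m; "gripper_force": force on a finger pad.
Only numpy, scipy, OpenCV 4.12 (cv2) and the standard library are available. Lean on these libraries where they do the work, as an engineer would, in place of code of your own. Each camera call takes 0.05 s, during which the arm holds its last target. There are 200 camera calls.

## Task

Stand the clay loom weight upright in the black cradle of the bench clamp, lowering it gently all the way to the cradle floor before you let go of it. Then pump the clamp's trigger, moving the jaw by the trigger only, until the sprung pad holds the loom weight firmly against the fixed jaw with the pad pushed in about half its travel, never so hard that the weight is crushed. Finish while still holding the trigger squeezed, and leave the bowl, the bone and the magnifier alone.

Things in the scene. Friction and masses are not known exactly. Their poses are not given: they have to be found in the camera images.
- weight: Fired-clay loom weight, terracotta: an upright round barrel 85 mm tall, 46 mm in diameter from 16 to 68 mm above its foot, narrowing to a 38 mm flat foot and a rounded 28 mm top; 0.15 to 0.31 kg. Starts standing on the table at one end of the clamp, nearer the robot. Origin: centre of its foot; z up its axis.
- clamp: Grey and steel bench ratchet clamp, fixed, 300 x 80 mm. Origin: on the table under the trigger's pivot (103 mm up); z up; x level along the clamp, from the fixed rubber handle (x -100 to -55 mm, top 180 mm up) past the trigger (housing x -31 to 31 mm, 36 mm wide, top 114 mm up) and the sliding jaw to the fixed jaw, a 66 mm wide wall with its face at x = 200 mm, top 70 mm up.
- cradle_in (a point): Point on the cradle's floor, 12 mm above the table, on the centre line, 35 mm before the fixed jaw's face; axes as the clamp's. The cradle is a black trough, clamp x 108 to 200 mm, 60 mm wide inside (70 mm outside); its side walls rise 40 mm above its floor; one end is the fixed jaw, the other is open for the sliding jaw.
- jaw (a joint): Slide of the jaw along clamp x (m): 0 = fully back (starts at 0.008 to 0.028), stop at 0.075. Gap from free pad to fixed jaw is 0.096 - jaw: with the 46 mm weight against the fixed jaw the pad touches at jaw = 0.050. A tight slide (19 N friction): it stays where it is left and never comes back. Jaw block: 44 mm wide, top 56 mm up.
- pad (a joint): How far the sprung cork pad on the sliding jaw is pushed back into the jaw (m): 0 = free, 0.014 = bottomed. Spring of 1500 N/m: 7 mm is about 10 N on the clay; above 12 mm (18 N) the clay counts as crushed.
- pad_face (a point): Centre of the pad's face, which looks towards the fixed jaw; 45 mm above the table. The pad is 40 mm wide and 26 mm high; axes as the clamp's. It moves with the jaw and with the pad's spring.
- trigger (a joint): Angle of the trigger (rad): 0 = let out, leaning to the fixed jaw; 0.40 = fully squeezed, its grip swung 30 mm back to the handle. Squeezing carries the jaw about 33 mm per rad once a tooth catches, which takes up to 0.17 rad: 9 to 12 mm a full squeeze; on the way back it slips. A spring returns it (3 to 5 N at the grip); driving the jaw takes 12 to 20 N.
- trigger_grip (a point): Centre of the trigger's grip: a level round rubber cross-bar, 14 mm diameter, 44 mm long, along the clamp's y. At trigger angle a it is at clamp x = 75 mm * sin(0.2 - a), height 103 mm + 75 mm * cos(0.2 - a). It turns with the trigger. It can be pinched from above, one finger before and one behind it, and carried along its arc.
- bowl: Bystander: terracotta bowl, 90 mm across, 40 mm high, on the table on the other side of the clamp from the weight; origin at the centre of its underside.
- bone: Bystander: bone 98 mm long, 18 mm thick, on the table between the robot and the clamp; origin at the middle of its underside, x along it.
- magnifier: Bystander: magnifying glass lying flat beyond the clamp, 102 mm lens ring and a black handle, 225 mm long, 17 mm high; origin under the lens centre, handle towards -x.

How it is judged:
By the outcome, as a careful person would: the job done as asked, in the order asked, and still so for the second after the job is handed in, while the arm keeps its last pose, push and grip.
It also fails if it takes over 72 s, if anything falls off the work surface, if the arm or the gripper's body presses on something with over 40 N, if the wrist force passes 120 N, or if a joint passes its speed limit or range.

## Working session

There is one attempt and no reset: what is moved stays moved. The work goes in short steps, Python scripts to look and compute and a tool call to move; the robot and the scene stay as the last step left them, time stands still between calls to the robot, and variables do not carry over. Pictures are saved under pics/ and viewed, at most 10 in all, crops included, and the job is handed in when it is done.

Besides the shell and the picture viewer there is one more tool, called after "Emit:" as name([rows], argument=value, ...), one row to a line, values as JSON. carry_out: Moves the arm, as the interface text tells. Its arguments: {"type":"object","properties":{"commands":{"type":"array","items":{"type":"object","properties":{"dr":{"type":"array","items":{"type":"number"}},"linear":{"type":"array","items":{"type":"number"}},"jaw":{"type":"number"}}}},"grip_force":{"type":"number"}},"required":["commands"]}

```bash
mkdir -p pics; ls; cat > h.py <<'E'
import numpy as np,cv2
from plant import bot
def ray(cam,px,s=None):
    c=bot.get_calibration(cam);K=np.array(c["camera_matrix"])
    if cam=="wrist":
        d=np.array([(px[0]-K[0,2])/K[0,0],(px[1]-K[1,2])/K[1,1]]);r=np.hypot(*d)
        v=np.r_[d/r*np.sin(r),np.cos(r)] if r>1e-9 else np.array([0,0,1.])
        H=np.array(c["hand_eye"]);R=np.array(s["tcp_rot"])
        return R@H[:3,3]+np.array(s["tool_pos"]),R@H[:3,:3]@v
    R=np.array(c["R"]);t=np.array(c["t"])
    return -R.T@t,R.T@np.linalg.inv(K)@np.array([px[0],px[1],1.])
def atz(cam,px,z,s=None):
    o,d=ray(cam,px,s);return o+d*(z-o[2])/d[2]
def proj(cam,X):
    c=bot.get_calibration(cam);p=np.array(c["camera_matrix"])@(np.array(c["R"])@X+np.array(c["t"]));return p[:2]/p[2]
E
python3 - <<'E'
from h import *
fr=[bot.grab_frame(n) for n in("scene","top")]
cv2.imwrite("pics/a.png",cv2.resize(np.vstack(fr),(800,1200))[:600]);cv2.imwrite("pics/b.png",cv2.resize(fr[1],(800,600)))
Z=dict(weight=0,clamp=0,cradle_in=.012,pad_face=.045,trigger_grip=.178,bowl=0,bone=0,magnifier=0)
for l,z in Z.items():
    for c in("scene","top"):
        for r in bot.place_of(c,l)[:2]: print(l,c,round(r["score"],2),np.round(r["pixel"],1),atz(c,r["pixel"],z).round(4))
s=bot.sense();print(s["clock"],s["tool_pos"],s["tcp_rot"],s["ft_force"])
E
```

```text
pics
weight scene 0.89 [386.8 231.7] [0.4088 0.2389 0.    ]
weight top 0.76 [175.6 279.3] [0.4115 0.2365 0.    ]
clamp scene 0.78 [223.3 250.3] [ 0.6127 -0.1309  0.    ]
clamp top 0.67 [323.5 198. ] [ 0.61   -0.1264  0.    ]
cradle_in scene 0.62 [275.1 274.6] [0.6634 0.0238 0.012 ]
cradle_in top 0.73 [260.7 174.3] [0.6677 0.0299 0.012 ]
pad_face scene 0.46 [260.2 257.2] [ 0.6545 -0.014   0.045 ]
pad_face top 0.58 [281.4 179.5] [ 0.6485 -0.0202  0.045 ]
trigger_grip scene 0.61 [222.6 193.3] [ 0.6279 -0.1057  0.178 ]
trigger_grip top 0.67 [329.7 184.1] [ 0.6142 -0.1159  0.178 ]
bowl scene 0.49 [202.7 196.4] [ 0.4073 -0.3029  0.    ]
bowl top 0.58 [398.9 283. ] [ 0.3995 -0.3084  0.    ]
bone scene 0.45 [303.7 215.5] [0.4069 0.0131 0.    ]
bone top 0.71 [174.  277.5] [0.4159 0.2404 0.    ]
bone top 0.55 [261.9 279.3] [0.4103 0.0273 0.    ]
magnifier scene 0.72 [172.1 278.2] [ 0.7373 -0.1964  0.    ]
magnifier top 0.72 [348.  147.1] [ 0.7399 -0.1906  0.    ]
0.9 [ 0.24504007 -0.57494816  0.22266304] [[ 9.19958944e-01  3.92014721e-01 -2.00882945e-06]
 [ 3.92014721e-01 -9.19958944e-01  3.74970706e-06]
 [-3.78100257e-07 -4.23706726e-06 -1.00000000e+00]] [0.48813443 0.14936114 0.08947235]
```

View pics/a.png

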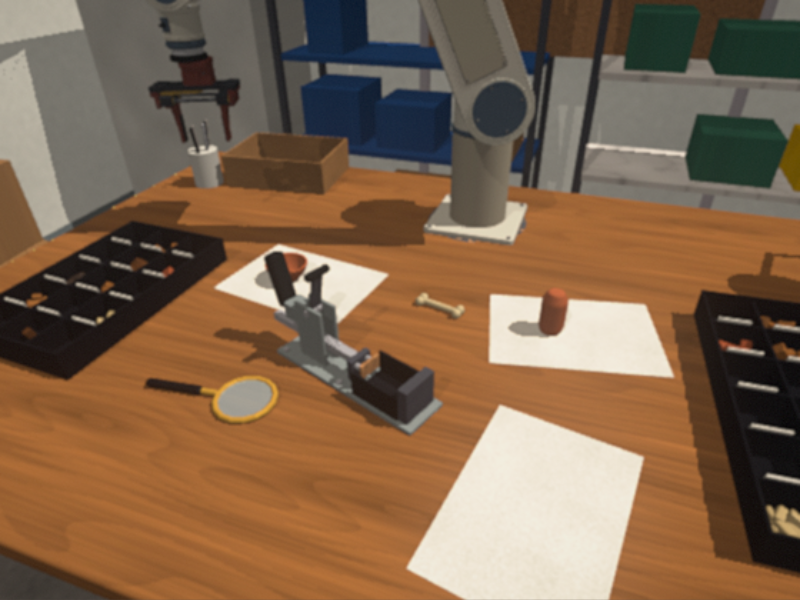

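View pics/b.png

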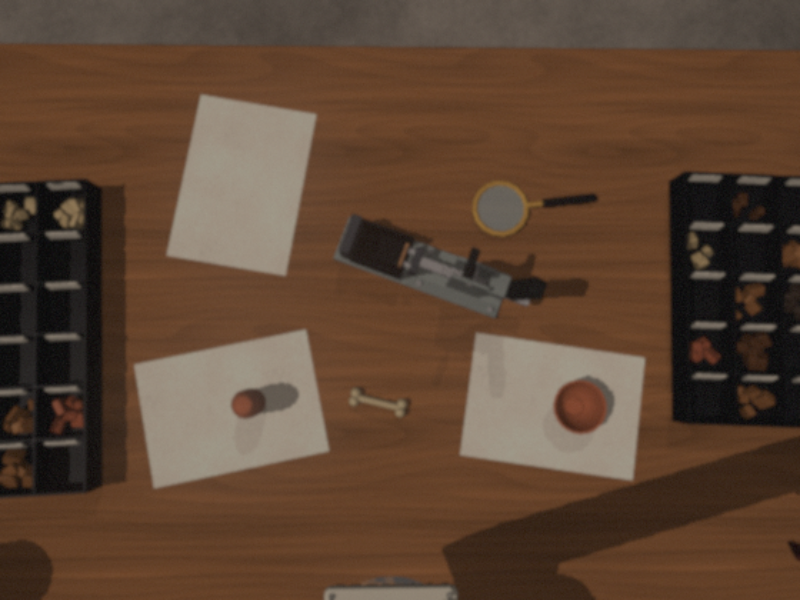

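The weight stands at about (553,312) in the scene view. In the top view the clamp runs up and to the left, and its cradle is empty.

```bash
cat >> h.py <<'E'
from scipy.spatial.transform import Rotation as Ro
def down(yaw): # tool z down, tool y at yaw (deg)
    y=np.array([np.cos(np.radians(yaw)),np.sin(np.radians(yaw)),0]);z=np.array([0,0,-1.]);return np.c_[np.cross(y,z),y,z]
def delta(p,yaw,s=None,R0=None,p0=None):
    s=s or bot.sense();R=np.array(s["tcp_rot"]) if R0 is None else R0;p0=np.array(s["tool_pos"]) if p0 is None else p0
    print("linear",(R.T@(np.array(p)-p0)).round(4),"dr",Ro.from_matrix(R.T@down(yaw)).as_rotvec(degrees=True).round(2))
E
python3 - <<'E'
from h import *
delta([.44,-.1,.26],-50);delta([.41,.238,.22],-19.4,R0=down(-50),p0=np.array([.44,-.1,.26]))
E
```

```text
linear [ 0.3655 -0.3605 -0.0373] dr [ -0.    -0.   -16.92]
linear [ 0.1943 -0.2782  0.04  ] dr [  0.    0.  -30.6]
```

Emit:
carry_out([
  {"dr":[0,0,-17],"linear":[0.366,-0.36,-0.037],"jaw":100},
  {"dr":[0,0,-17],"linear":[0.366,-0.36,-0.037],"jaw":100},
  {"dr":[0,0,-17],"linear":[0.366,-0.36,-0.037],"jaw":100},
  {"dr":[0,0,-17],"linear":[0.366,-0.36,-0.037],"jaw":100},
  {"dr":[0,0,-17],"linear":[0.366,-0.36,-0.037],"jaw":100},
  {"dr":[0,0,-17],"linear":[0.366,-0.36,-0.037],"jaw":100},
  {"dr":[0,0,-17],"linear":[0.366,-0.36,-0.037],"jaw":100},
  {"dr":[0,0,-17],"linear":[0.366,-0.36,-0.037],"jaw":100},
  {"dr":[0,0,-17],"linear":[0.366,-0.36,-0.037],"jaw":100},
  {"dr":[0,0,-17],"linear":[0.366,-0.36,-0.037],"jaw":100},
  {"dr":[0,0,-17],"linear":[0.366,-0.36,-0.037],"jaw":100},
  {"dr":[0,0,-17],"linear":[0.366,-0.36,-0.037],"jaw":100},
], grip_force=15)

```text
clock: 1.9
tool_pos: [0.4354, -0.1119, 0.2592]
tcp_rot: [[0.765, 0.644, 0.001], [0.644, -0.765, -0.0], [0.001, 0.001, -1.0]]
ft_force: [0.4, -0.0, -0.6]
width: 0.0878
gripper_force: 0.0
```

```bash
python3 - <<'E'
from h import *
s=bot.sense();print(s["clock"],s["tool_pos"],s["tcp_rot"])
delta([.41,.238,.22],-19.4)
E
```

```text
1.9 [ 0.43544142 -0.11191024  0.25915838] [[ 7.65281032e-01  6.43695637e-01  9.31644913e-04]
 [ 6.43696089e-01 -7.65281170e-01 -2.75335461e-04]
 [ 5.35738074e-04  8.10405192e-04 -9.99999528e-01]]
linear [ 0.2057 -0.2842  0.039 ] dr [ 5.000e-02 -2.000e-02 -3.053e+01]
```

Emit:
carry_out([
  {"dr":[0,0,-30.6],"linear":[0.2,-0.28,0.039],"jaw":100},
  {"dr":[0,0,-30.6],"linear":[0.2,-0.28,0.039],"jaw":100},
  {"dr":[0,0,-30.6],"linear":[0.2,-0.28,0.039],"jaw":100},
  {"dr":[0,0,-30.6],"linear":[0.2,-0.28,0.039],"jaw":100},
  {"dr":[0,0,-30.6],"linear":[0.2,-0.28,0.039],"jaw":100},
  {"dr":[0,0,-30.6],"linear":[0.2,-0.28,0.039],"jaw":100},
  {"dr":[0,0,-30.6],"linear":[0.2,-0.28,0.039],"jaw":100},
  {"dr":[0,0,-30.6],"linear":[0.2,-0.28,0.039],"jaw":100},
  {"dr":[0,0,-30.6],"linear":[0.2,-0.28,0.039],"jaw":100},
  {"dr":[0,0,-30.6],"linear":[0.2,-0.28,0.039],"jaw":100},
  {"dr":[0,0,-30.6],"linear":[0.2,-0.28,0.039],"jaw":100},
])

```text
clock: 2.82
tool_pos: [0.4074, 0.2295, 0.2195]
tcp_rot: [[0.329, 0.944, -0.0], [0.944, -0.329, -0.001], [-0.001, -0.0, -1.0]]
ft_force: [-0.5, -0.3, 0.1]
width: 0.0876
gripper_force: 0.0
```

```bash
python3 - <<'E'
from h import *
s=bot.sense();print(s["clock"],s["tool_pos"],s["qvel"])
f=bot.grab_frame("wrist");cv2.imwrite("pics/c.png",f)
for r in bot.place_of("wrist","weight")[:2]:print(r,atz("wrist",r["pixel"],0,s))
for r in bot.recognise("wrist","weight")[:2]:print(r,atz("wrist",r["extent"][:2],.06,s))
E
```

```text
2.8167 [0.40743024 0.22947476 0.21946894] [-2.18705194 -0.84239241  0.71174711 -0.13859833  0.12267788 -0.22204812]
{'pixel': [280.0, 180.2], 'score': 0.61} [0.41073991 0.23005514 0.        ]
```

View pics/c.png

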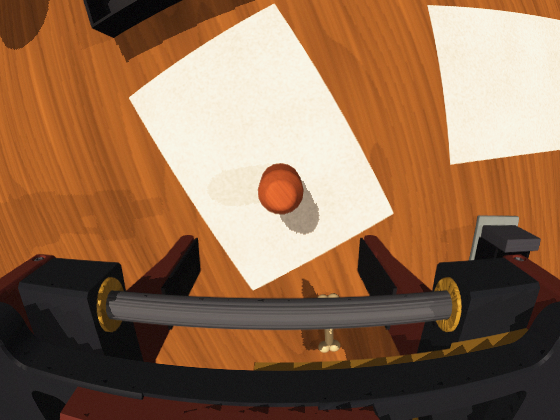

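The weight's silhouette in the wrist view spans about (258–303, 164–213), with its top disc at about (282,196).

```bash
python3 - <<'E'
from h import *
s=bot.sense();print(s["tool_pos"])
s["tool_pos"]=np.array([.4077,.2300,.2194])
f=cv2.imread("pics/c.png").astype(int)
m=((f[...,2]>100)&(f[...,1]<90)&(f[...,0]<70)).astype(np.uint8);m[:155]=0;m[225:]=0;m[:,:245]=0;m[:,320:]=0
print(cv2.boundingRect(m))
x,y,w,h=cv2.boundingRect(m)
print("top edge as foot/bar near",atz("wrist",(x+w/2,y),.016,s),atz("wrist",(x+w/2,y),.068,s),"bottom",atz("wrist",(x+w/2,y+h),.068,s),atz("wrist",(x+w/2,y+h),.08,s), "top disc",atz("wrist",(282,196),.085,s))
print("sides",atz("wrist",(x,y+h/2),.068,s),atz("wrist",(x+w,y+h/2),.068,s))
c=bot.get_calibration("wrist");print(np.round(c["hand_eye"],3))
E
```

```text
[0.40787935 0.22798766 0.21974936]
(259, 164, 45, 50)
top edge as foot/bar near [0.41971049 0.25032786 0.016     ] [0.42135513 0.25666517 0.068     ] bottom [0.40476035 0.20924434 0.068     ] [0.40577624 0.21252522 0.08      ] top disc [0.41240287 0.2302214  0.085     ]
sides [0.39233862 0.2407014  0.068     ] [0.43407743 0.22600349 0.068     ]
[[-0.    -0.967 -0.255  0.069]
 [ 1.    -0.     0.001  0.001]
 [-0.001 -0.255  0.967 -0.162]
 [ 0.     0.     0.     1.   ]]
```

```bash
python3 - <<'E'
from h import *
delta([.412,.2305,.046],-19.4)
E
```

```text
linear [0.0038 0.003  0.1737] dr [0.01 0.01 0.  ]
```

Emit:
carry_out([
  {"dr":[0,0,0],"linear":[0.004,0.003,0.04],"jaw":100},
  {"dr":[0,0,0],"linear":[0.004,0.003,0.08],"jaw":100},
  {"dr":[0,0,0],"linear":[0.004,0.003,0.115],"jaw":100},
  {"dr":[0,0,0],"linear":[0.004,0.003,0.145],"jaw":100},
  {"dr":[0,0,0],"linear":[0.004,0.003,0.165],"jaw":100},
  {"dr":[0,0,0],"linear":[0.004,0.003,0.174],"jaw":100},
  {"dr":[0,0,0],"linear":[0.004,0.003,0.174],"jaw":70},
  {"dr":[0,0,0],"linear":[0.004,0.003,0.174],"jaw":60},
  {"dr":[0,0,0],"linear":[0.004,0.003,0.174],"jaw":50},
  {"dr":[0,0,0],"linear":[0.004,0.003,0.174],"jaw":40},
  {"dr":[0,0,0],"linear":[0.004,0.003,0.174],"jaw":40},
  {"dr":[0,0,0],"linear":[0.004,0.003,0.174],"jaw":40},
], grip_force=15)

```text
clock: 3.97
tool_pos: [0.4125, 0.2322, 0.0466]
tcp_rot: [[0.331, 0.944, 0.002], [0.944, -0.331, 0.001], [0.001, 0.001, -1.0]]
ft_force: [-0.9, 0.2, -0.5]
width: 0.051
gripper_force: 0.0
```

Emit:
carry_out([
  {"linear":[0,0,0],"dr":[0,0,0],"jaw":35},
  {"linear":[0,0,0],"dr":[0,0,0],"jaw":35},
  {"linear":[0,0,0],"dr":[0,0,0],"jaw":35},
  {"linear":[0,0,0],"dr":[0,0,0],"jaw":35},
  {"linear":[0,0,0],"dr":[0,0,0],"jaw":35},
  {"linear":[0,0,-0.01],"dr":[0,0,0],"jaw":35},
  {"linear":[0,0,-0.03],"dr":[0,0,0],"jaw":35},
], grip_force=20)

```text
clock: 4.55
tool_pos: [0.4103, 0.2311, 0.0747]
tcp_rot: [[0.331, 0.944, -0.004], [0.944, -0.331, -0.002], [-0.003, -0.003, -1.0]]
ft_force: [-0.5, 0.1, -2.8]
width: 0.0459
gripper_force: 19.9
```

```bash
python3 - <<'E'
from h import *
s=bot.sense();print(s["ft_force"],s["width"],s["gripper_force"])
u=np.array([.332,.943,0]);c=np.array([.6112,-.1287,0])
print(c+.165*u)
delta(c+.10*u+np.array([0,0,.23]),-19.4)
E
```

```text
[-0.49293134  0.12958889 -2.76133482] 0.04590878883045019 19.908789773471653
[0.66598  0.026895 0.      ]
linear [-0.1737  0.3083 -0.1557] dr [-0.17  0.19  0.09]
```

Emit:
carry_out([
  {"linear":[0,0,-0.04],"dr":[0,0,0],"jaw":35},
  {"linear":[0,0,-0.08],"dr":[0,0,0],"jaw":35},
  {"linear":[-0.02,0.035,-0.115],"dr":[0,0,0],"jaw":35},
  {"linear":[-0.035,0.07,-0.145],"dr":[0,0,0],"jaw":35},
  {"linear":[-0.05,0.105,-0.165],"dr":[0,0,0],"jaw":35},
  {"linear":[-0.065,0.14,-0.175],"dr":[0,0,0],"jaw":35},
  {"linear":[-0.08,0.175,-0.175],"dr":[0,0,0],"jaw":35},
  {"linear":[-0.095,0.21,-0.175],"dr":[0,0,0],"jaw":35},
  {"linear":[-0.11,0.245,-0.175],"dr":[0,0,0],"jaw":35},
  {"linear":[-0.125,0.28,-0.175],"dr":[0,0,0],"jaw":35},
  {"linear":[-0.14,0.308,-0.175],"dr":[0,0,0],"jaw":35},
  {"linear":[-0.14,0.308,-0.175],"dr":[0,0,0],"jaw":35},
])

```text
clock: 5.55
tool_pos: [0.6595, -0.0068, 0.2506]
tcp_rot: [[0.334, 0.942, 0.002], [0.942, -0.334, -0.002], [-0.001, 0.003, -1.0]]
ft_force: [0.7, -0.1, -2.2]
width: 0.0457
gripper_force: 19.9
```

Emit:
carry_out([
  {"linear":[0,0,0],"dr":[0,0,0],"jaw":35},
  {"linear":[0,0,0],"dr":[0,0,0],"jaw":35},
])

```text
clock: 5.72
tool_pos: [0.6552, -0.0019, 0.2501]
tcp_rot: [[0.331, 0.944, -0.002], [0.944, -0.331, 0.0], [-0.0, -0.002, -1.0]]
ft_force: [-0.5, 0.5, -2.0]
width: 0.0454
gripper_force: 19.9
```

```bash
python3 - <<'E'
from h import *
s=bot.sense();print(s["clock"],s["tool_pos"],s["width"],np.round(s["ft_force"],1))
f=bot.grab_frame("wrist");cv2.imwrite("pics/d.png",f)
for l,z in dict(cradle_in=.012,pad_face=.045,trigger_grip=.1765,clamp=0,weight=.2).items():
  for r in bot.place_of("wrist",l)[:1]:print(l,r,atz("wrist",r["pixel"],z,s).round(4))
E
```

```text
5.7167 [ 0.65516271 -0.00190558  0.2501263 ] 0.04538730237619884 [-0.5  0.5 -2. ]
pad_face {'pixel': [283.2, 196.3], 'score': 0.71} [ 0.6562 -0.0178  0.045 ]
trigger_grip {'pixel': [285.6, 342.7], 'score': 0.79} [ 0.6225 -0.1167  0.1765]
weight {'pixel': [274.0, 231.2], 'score': 0.79} [ 0.6518 -0.0049  0.2   ]
```

View pics/d.png

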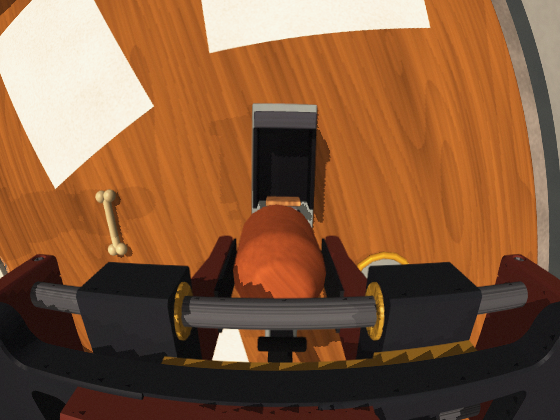

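The wrist view shows the cradle at columns 253–316 and the fixed jaw's face edge at about row 128. The pad is at about (283,200) and the trigger bar at about (283,344).

```bash
python3 - <<'E'
from h import *
f=cv2.imread("pics/d.png")
g=cv2.cvtColor(f,cv2.COLOR_BGR2GRAY)
print("col285",g[98:140,285]);print("row120",g[120,246:324]);print("row160",g[160,246:324]);print("row185",g[185,246:324])
s=bot.sense();s["tool_pos"]=np.array([.6552,-.0019,.2501])
u=np.array([.332,.943,0]);c=np.array([.6112,-.1287,0]);v=np.array([-.943,.332,0])
for n,p,z in [("face",(285,128),.07),("L120",(253.5,120),.07),("R120",(316,120),.07),("L160",(253.5,160),.052),("R160",(316,160),.052)]:
  X=atz("wrist",p,z,s);print(n,X.round(4),"clamp xy",((X-c)@u).round(4),((X-c)@v).round(4))
X=np.array(s["tool_pos"])-c;print("tcp",X@u,X@v)
E
```

```text
col285 [113 113 113 112 110 122 151 165 165 165 165 166 160  99  77  77  76  79
  76  76  75  79  77  76  74  74  75  76  72  52  27  12  13  14  19  15
  12  12  13  15  16  11]
row120 [102 101 101 101 100  99 123 140  84  76  78  80  79  79  80  74  78  78
  80  80  78  79  79  79  78  79  76  79  78  78  79  76  77  78  78  78
  79  78  80  77  78  79  77  78  80  79  78  78  78  78  77  79  76  79
  78  80  78  78  79  78  78  79  77  78  79  78  78  77  78  68  48  88
 112 111 114 111 116 122]
row160 [119 122 122 121 117 120  94  45  23  23  21  12   7  12  13  15  13  12
  15  13  15  16  14  13  13  14  23  24  25  22  24  21  24  22  22  24
  21  21  23  21  22  22  19  20  22  21  22  21  22  20  22  22  21  20
  21  22  22  23  22  21  21  18  12  11  13  20  25  23  23  37  56  59
  60  59  59  59  57  60]
row185 [108 109 104 101 103 101  79  34  24  22  16   5  10  13  12  17  14  12
  11  13  13  11  10  12  12  21  22  23  22  21  23  25  22  19  18  22
  21  19  20  19  22  22  20  22  21  20  20  22  22  19  23  21  22  24
  17  19  18  19  21  19  22  14  14  10  16  25  20  25  25  53  53  54
  57  56  54  50  52  52]
face [0.6839 0.0561 0.07  ] clamp xy 0.1984 -0.0072
L120 [0.6558 0.075  0.07  ] clamp xy 0.2069 0.0256
R120 [0.7173 0.0537 0.07  ] clamp xy 0.2072 -0.0395
L160 [0.6395 0.0337 0.052 ] clamp xy 0.1626 0.0273
R160 [0.7052 0.0109 0.052 ] clamp xy 0.1629 -0.0423
tcp 0.1341804 0.0006055999999999631
```

```bash
cat >> h.py <<'E'
U=np.array([.332,.943,0]);C=np.array([.6175,-.1326,0]);V=np.array([-.943,.332,0])
def cl(p): d=np.array(p)-C; return np.round([d@U,d@V,p[2]],4)
E
python3 - <<'E'
from h import *
s=bot.sense();print(s["tool_pos"],cl(s["tool_pos"]))
delta(C+.171*U+[0,0,.075],-19.4)
E
```

```text
[ 0.6558103  -0.00120501  0.250958  ] [0.1366 0.0075 0.251 ]
linear [0.0343 0.0076 0.176 ] dr [ 0.01 -0.    0.15]
```

Emit:
carry_out([
  {"linear":[0.034,0.0076,0.02],"dr":[0,0,0],"jaw":35},
  {"linear":[0.034,0.0076,0.055],"dr":[0,0,0],"jaw":35},
  {"linear":[0.034,0.0076,0.085],"dr":[0,0,0],"jaw":35},
  {"linear":[0.034,0.0076,0.105],"dr":[0,0,0],"jaw":35},
  {"linear":[0.034,0.0076,0.12],"dr":[0,0,0],"jaw":35},
  {"linear":[0.034,0.0076,0.13],"dr":[0,0,0],"jaw":35},
  {"linear":[0.034,0.0076,0.13],"dr":[0,0,0],"jaw":35},
  {"linear":[0.034,0.0076,0.13],"dr":[0,0,0],"jaw":35},
])

```text
clock: 6.68
tool_pos: [0.6747, 0.0277, 0.1208]
tcp_rot: [[0.331, 0.944, -0.0], [0.944, -0.331, 0.0], [-0.0, -0.0, -1.0]]
ft_force: [1.0, -0.0, -1.8]
width: 0.0453
gripper_force: 19.9
```

```bash
python3 - <<'E'
from h import *
s=bot.sense();print(s["clock"],s["tool_pos"],cl(s["tool_pos"]),s["ft_force"])
f=bot.grab_frame("wrist");cv2.imwrite("pics/e.png",f)
E
```

```text
6.6833 [0.67473868 0.02771517 0.12084509] [ 0.1702 -0.0008  0.1208] [ 0.97536751 -0.03942918 -1.83968931]
```

View pics/e.png

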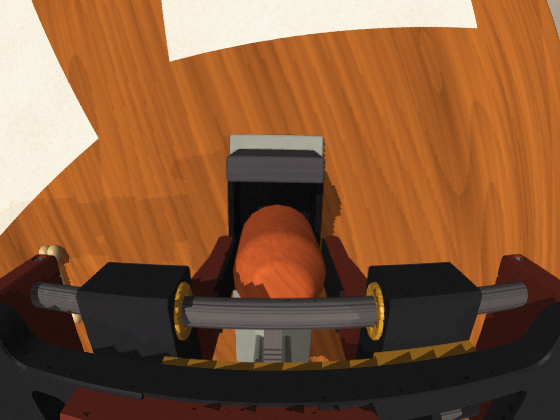

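The weight's columns are 235–324 and the cradle's are 228–324, with the face edge at row 182, so they are nearly aligned.

```bash
python3 - <<'E'
from h import *
f=cv2.imread("pics/e.png");g=cv2.cvtColor(f,cv2.COLOR_BGR2GRAY)
print(g[172:190,270],g[170,222:236],g[170,316:330])
s=bot.sense();s["tool_pos"]=np.array([.6745,.0280,.1208])
for n,p,z in [("face",(276,182),.07),("L",(228.5,170),.07),("R",(324,170),.07),("L205",(228,205),.052),("R205",(323,205),.052)]:
  print(n,cl(atz("wrist",p,z,s)))
E
```

```text
[75 74 74 70 76 73 77 73 70 54 28 10 14 12 12 13 10 12] [102 105 104 101  79  73  76  76  79  75  76  77  78  78] [ 76  80  76  79  74  79  72  60  72 104 113 111 112 112]
face [2.007e-01 2.000e-04 7.000e-02]
L [0.2089 0.0317 0.07  ]
R [ 0.2089 -0.0316  0.07  ]
L205 [0.1803 0.0357 0.052 ]
R205 [ 0.1804 -0.0343  0.052 ]
```

Emit:
carry_out([
  {"linear":[0,-0.001,0.02],"dr":[0,0,0],"jaw":35},
  {"linear":[0,-0.001,0.035],"dr":[0,0,0],"jaw":35},
  {"linear":[0,-0.001,0.045],"dr":[0,0,0],"jaw":35},
  {"linear":[0,-0.001,0.052],"dr":[0,0,0],"jaw":35},
  {"linear":[0,-0.001,0.057],"dr":[0,0,0],"jaw":35},
  {"linear":[0,-0.001,0.057],"dr":[0,0,0],"jaw":35},
  {"linear":[0.001,-0.001,0.057],"dr":[0,0,0],"jaw":35},
  {"linear":[0.002,-0.001,0.057],"dr":[0,0,0],"jaw":35},
  {"linear":[0.003,-0.001,0.057],"dr":[0,0,0],"jaw":35},
  {"linear":[0.004,-0.001,0.057],"dr":[0,0,0],"jaw":35},
])

```text
clock: 7.57
tool_pos: [0.6755, 0.0317, 0.0642]
tcp_rot: [[0.331, 0.944, 0.001], [0.944, -0.331, 0.0], [0.0, 0.001, -1.0]]
ft_force: [0.1, -0.0, -2.2]
width: 0.0456
gripper_force: 19.9
```

```bash
python3 - <<'E'
from h import *
s=bot.sense();print(s["clock"],cl(s["tool_pos"]),np.array(s["ft_force"])@U,s["ft_force"],s["torque"])
E
```

```text
7.5667 [ 0.1742 -0.0002  0.0642] 0.015101872400016649 [ 0.05821336 -0.00448034 -2.20225202] [ 0.00249585 -0.07432394 -0.03281735]
```

Emit:
carry_out([
  {"linear":[0.001,0,0.0015],"dr":[0,0,0],"jaw":35},
  {"linear":[0.001,0,0.003],"dr":[0,0,0],"jaw":35},
  {"linear":[0.001,0,0.004],"dr":[0,0,0],"jaw":35},
  {"linear":[0.001,0,0.005],"dr":[0,0,0],"jaw":35},
  {"linear":[0.001,0,0.005],"dr":[0,0,0],"jaw":35},
  {"linear":[0.001,0,0.005],"dr":[0,0,0],"jaw":35},
])

```text
clock: 8.07
tool_pos: [0.6754, 0.0325, 0.0585]
tcp_rot: [[0.331, 0.944, -0.0], [0.944, -0.331, 0.0], [-0.0, -0.0, -1.0]]
ft_force: [-0.5, -0.1, -2.5]
width: 0.0457
gripper_force: 19.9
```

Emit:
carry_out([
  {"linear":[0,0,0.0005],"dr":[0,0,0],"jaw":35},
  {"linear":[0,0,0.0005],"dr":[0,0,0],"jaw":35},
  {"linear":[0,0,0.001],"dr":[0,0,0],"jaw":35},
  {"linear":[0,0,0.001],"dr":[0,0,0],"jaw":35},
])

```text
clock: 8.4
tool_pos: [0.6755, 0.0326, 0.0583]
tcp_rot: [[0.331, 0.944, 0.0], [0.944, -0.331, 0.0], [0.0, 0.0, -1.0]]
ft_force: [-2.1, -0.2, 4.0]
width: 0.0455
gripper_force: 20.0
```

Emit:
carry_out([
  {"linear":[0,0,-0.0005],"dr":[0,0,0],"jaw":35},
  {"linear":[0,0,-0.0005],"dr":[0,0,0],"jaw":60},
  {"linear":[0,0,-0.0005],"dr":[0,0,0],"jaw":80},
  {"linear":[0,0,-0.0005],"dr":[0,0,0],"jaw":90},
  {"linear":[0,0,-0.0005],"dr":[0,0,0],"jaw":90},
  {"linear":[0,0,-0.0005],"dr":[0,0,0],"jaw":90},
  {"linear":[0,0,-0.0005],"dr":[0,0,0],"jaw":90},
  {"linear":[0,0,-0.005],"dr":[0,0,0],"jaw":90},
  {"linear":[0,0,-0.03],"dr":[0,0,0],"jaw":90},
  {"linear":[0,0,-0.07],"dr":[0,0,0],"jaw":90},
  {"linear":[0,0,-0.11],"dr":[0,0,0],"jaw":90},
  {"linear":[0,0,-0.15],"dr":[0,0,0],"jaw":90},
])

```text
clock: 9.4
tool_pos: [0.675, 0.0325, 0.2093]
tcp_rot: [[0.331, 0.944, -0.001], [0.944, -0.331, -0.0], [-0.0, -0.001, -1.0]]
ft_force: [0.6, -0.7, -0.9]
width: 0.0789
gripper_force: 0.0
```

```bash
python3 - <<'E'
from h import *
s=bot.sense();print(s["clock"],cl(s["tool_pos"]),s["width"],s["ft_force"])
delta(C+.0*U+[0,0,.26],70.6)
f=bot.grab_frame("wrist");cv2.imwrite("pics/f.png",f)
for l,z in dict(weight=.012,pad_face=.045,trigger_grip=.1765).items():
  for r in bot.place_of("wrist",l)[:1]:print(l,r,cl(atz("wrist",r["pixel"],z,s)))
E
```

```text
9.4 [0.1748 0.0006 0.2093] 0.07888407575851207 [ 0.59609144 -0.65114786 -0.90648598]
linear [-0.1748  0.0004 -0.0507] dr [-5.000e-02 -2.000e-02 -8.992e+01]
weight {'pixel': [278.2, 186.4], 'score': 0.65} [ 0.1733 -0.      0.012 ]
pad_face {'pixel': [276.0, 242.1], 'score': 0.95} [0.1192 0.0022 0.045 ]
```

View pics/f.png

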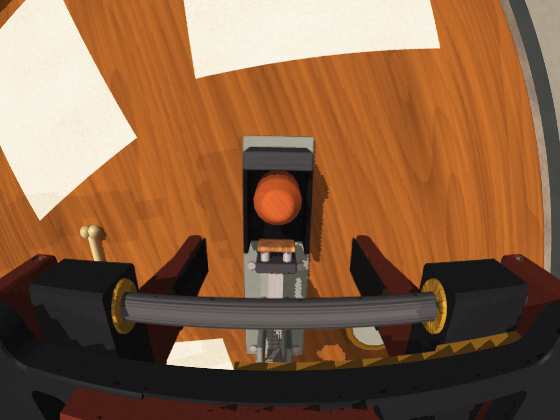

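The weight stands upright in the cradle at (278,196), with the pad at (276,245) and clear of it. Next is the trigger.

```bash
python3 - <<'E'
from h import *
s=bot.sense();print(s["joints"]);delta(C+.0149*U+[0,0,.23],70.6)
E
```

```text
[ 1.75304023e+00  2.92841550e+01  8.70243484e+01 -1.84958737e-03
  6.34987535e+01  2.10705339e+01]
linear [-0.1604 -0.0006 -0.0207] dr [  0.19   0.09 -89.92]
```

Emit:
carry_out([
  {"linear":[-0.02,0,-0.021],"dr":[0,0,-7],"jaw":60},
  {"linear":[-0.04,0,-0.021],"dr":[0,0,-14],"jaw":60},
  {"linear":[-0.06,0,-0.021],"dr":[0,0,-21],"jaw":50},
  {"linear":[-0.08,0,-0.021],"dr":[0,0,-28],"jaw":45},
  {"linear":[-0.1,0,-0.021],"dr":[0,0,-35],"jaw":45},
  {"linear":[-0.12,0,-0.021],"dr":[0,0,-42],"jaw":45},
  {"linear":[-0.14,0,-0.021],"dr":[0,0,-49],"jaw":45},
  {"linear":[-0.16,0,-0.021],"dr":[0,0,-56],"jaw":45},
  {"linear":[-0.16,0,-0.021],"dr":[0,0,-63],"jaw":45},
  {"linear":[-0.16,0,-0.021],"dr":[0,0,-70],"jaw":45},
  {"linear":[-0.16,0,-0.021],"dr":[0,0,-77],"jaw":45},
  {"linear":[-0.16,0,-0.021],"dr":[0,0,-84],"jaw":45},
])

```text
clock: 10.6
tool_pos: [0.6211, -0.1184, 0.2263]
tcp_rot: [[-0.906, 0.423, -0.004], [0.423, 0.906, 0.001], [0.004, -0.001, -1.0]]
ft_force: [-0.2, 0.3, 0.9]
width: 0.0397
gripper_force: 0.0
```

Emit:
carry_out([
  {"linear":[0,0,0],"dr":[0,0,-6],"jaw":45},
  {"linear":[0,0,0],"dr":[0,0,-6],"jaw":45},
  {"linear":[0,0,0],"dr":[0,0,-6],"jaw":45},
  {"linear":[0,0,0],"dr":[0,0,-6],"jaw":45},
])

```text
clock: 10.93
tool_pos: [0.6219, -0.1183, 0.2275]
tcp_rot: [[-0.943, 0.334, -0.002], [0.334, 0.943, 0.0], [0.002, -0.0, -1.0]]
ft_force: [0.2, 0.4, 0.7]
width: 0.0395
gripper_force: 0.0
```

```bash
python3 - <<'E'
from h import *
s=bot.sense();print(s["clock"],cl(s["tool_pos"]),s["width"],s["ft_force"])
f=bot.grab_frame("wrist");cv2.imwrite("pics/g.png",f)
for l,z in dict(weight=.012,pad_face=.045,trigger_grip=.1765).items():
  for r in bot.place_of("wrist",l)[:1]:print(l,r,cl(atz("wrist",r["pixel"],z,s)))
delta(C+.0149*U+[0,0,.162],70.6)
E
```

```text
10.9333 [0.0149 0.0006 0.2275] 0.039539009182535036 [0.17704813 0.40009596 0.74097326]
weight {'pixel': [404.4, 182.9], 'score': 0.93} [0.1703 0.0008 0.012 ]
pad_face {'pixel': [377.0, 183.5], 'score': 0.92} [0.1235 0.0056 0.045 ]
trigger_grip {'pixel': [281.8, 219.1], 'score': 0.94} [0.0165 0.0048 0.1765]
linear [-0.0002 -0.0001  0.0664] dr [-0.   -0.02  0.02]
```

View pics/g.png

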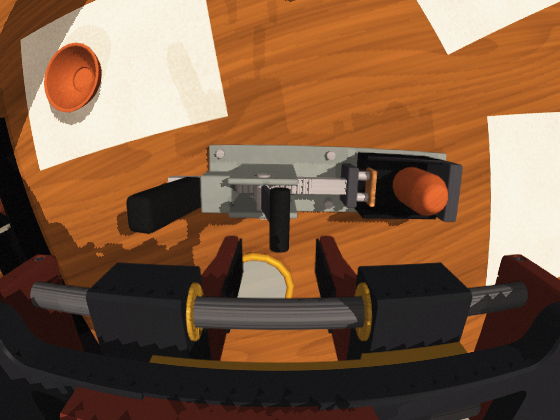

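The bar at (280,220) lies between the fingers. The jaw and pad at (350–376,187) and the upright weight at (420,190) are all visible.

Emit:
carry_out([
  {"linear":[0,0.001,0.03],"dr":[0,0,0],"jaw":45},
  {"linear":[0,0.001,0.05],"dr":[0,0,0],"jaw":45},
  {"linear":[0,0.001,0.06],"dr":[0,0,0],"jaw":45},
  {"linear":[0,0.001,0.065],"dr":[0,0,0],"jaw":45},
  {"linear":[0,0.001,0.065],"dr":[0,0,0],"jaw":30},
  {"linear":[0,0.001,0.065],"dr":[0,0,0],"jaw":20},
  {"linear":[0,0.001,0.065],"dr":[0,0,0],"jaw":10},
  {"linear":[0,0.001,0.065],"dr":[0,0,0],"jaw":5},
  {"linear":[0,0.001,0.065],"dr":[0,0,0],"jaw":5},
  {"linear":[0,0.001,0.065],"dr":[0,0,0],"jaw":5},
  {"linear":[0,0.001,0.065],"dr":[0,0,0],"jaw":5},
  {"linear":[0,0.001,0.065],"dr":[0,0,0],"jaw":5},
], grip_force=35)

```text
clock: 12.13
tool_pos: [0.6233, -0.1183, 0.1648]
tcp_rot: [[-0.944, 0.331, 0.002], [0.331, 0.944, -0.001], [-0.002, -0.001, -1.0]]
ft_force: [-1.2, -4.5, 6.2]
width: 0.0131
gripper_force: 35.0
```

```bash
python3 - <<'E'
from h import *
s=bot.sense();print(s["clock"],cl(s["tool_pos"]),s["width"],np.array(s["ft_force"])@U,s["ft_force"],s["gripper_force"])
E
```

```text
12.1333 [ 0.0154 -0.0008  0.1648] 0.013095728125774508 -4.613891843648835 [-1.15806075 -4.48506434  6.24145159] 34.9771249294281
```

Emit:
carry_out([
  {"linear":[0,-0.0025,-0.0005],"dr":[0,0,0],"jaw":5},
  {"linear":[0,-0.005,-0.0008],"dr":[0,0,0],"jaw":5},
  {"linear":[0,-0.0075,-0.0011],"dr":[0,0,0],"jaw":5},
  {"linear":[0,-0.01,-0.0013],"dr":[0,0,0],"jaw":5},
  {"linear":[0,-0.0125,-0.0015],"dr":[0,0,0],"jaw":5},
  {"linear":[0,-0.015,-0.0015],"dr":[0,0,0],"jaw":5},
  {"linear":[0,-0.0175,-0.0015],"dr":[0,0,0],"jaw":5},
  {"linear":[0,-0.02,-0.0013],"dr":[0,0,0],"jaw":5},
  {"linear":[0,-0.0225,-0.0011],"dr":[0,0,0],"jaw":5},
  {"linear":[0,-0.025,-0.0008],"dr":[0,0,0],"jaw":5},
  {"linear":[0,-0.0275,-0.0005],"dr":[0,0,0],"jaw":5},
  {"linear":[0,-0.0295,0],"dr":[0,0,0],"jaw":5},
])

```text
clock: 13.13
tool_pos: [0.615, -0.1421, 0.166]
tcp_rot: [[-0.943, 0.331, 0.005], [0.332, 0.943, 0.005], [-0.003, 0.006, -1.0]]
ft_force: [0.5, 14.3, 12.7]
width: 0.0132
gripper_force: 35.0
```

```bash
cat > st.py <<'E'
from h import *
import sys
s=bot.sense();print(s["clock"],cl(s["tool_pos"]),s["width"],"Fu",np.array(s["ft_force"])@U,s["ft_force"])
if len(sys.argv)>1:
    f=bot.grab_frame("wrist");cv2.imwrite(sys.argv[1],f)
    for l,z in dict(weight=.012,pad_face=.045).items():
        for r in bot.place_of("wrist",l)[:1]:print(l,r,cl(atz("wrist",r["pixel"],z,s)))
E
python3 st.py pics/h.png
```

```text
13.1333 [-0.0098 -0.0008  0.166 ] 0.013192418769647598 Fu 13.653571163465788 [ 0.5144298  14.29775235 12.6537892 ]
weight {'pixel': [446.2, 193.1], 'score': 0.69} [ 0.174  -0.0003  0.012 ]
pad_face {'pixel': [420.0, 196.9], 'score': 0.92} [0.1254 0.0028 0.045 ]
```

Emit:
carry_out([
  {"linear":[0,-0.002,-0.001],"dr":[0,0,0],"jaw":5},
  {"linear":[0,-0.004,-0.0015],"dr":[0,0,0],"jaw":5},
  {"linear":[0,-0.004,-0.0015],"dr":[0,0,0],"jaw":5},
])

```text
clock: 13.53
tool_pos: [0.6133, -0.1462, 0.1656]
tcp_rot: [[-0.943, 0.332, 0.003], [0.332, 0.943, 0.005], [-0.002, 0.005, -1.0]]
ft_force: [5.7, 12.3, 1.9]
width: 0.0133
gripper_force: 35.0
```

```bash
python3 st.py
```

```text
13.5333 [-0.0142 -0.0005  0.1656] 0.013252497284673835 Fu 13.54032647954736 [ 5.71602623 12.34634758  1.93524869]
```

Emit:
carry_out([
  {"linear":[0,0.005,0],"dr":[0,0,0],"jaw":5},
  {"linear":[0,0.01,-0.001],"dr":[0,0,0],"jaw":5},
  {"linear":[0,0.015,-0.0015],"dr":[0,0,0],"jaw":5},
  {"linear":[0,0.02,-0.0015],"dr":[0,0,0],"jaw":5},
  {"linear":[0,0.026,-0.001],"dr":[0,0,0],"jaw":5},
  {"linear":[0,0.0325,0],"dr":[0,0,0],"jaw":5},
  {"linear":[0,0.0325,0],"dr":[0,0,0],"jaw":5},
])

```text
clock: 14.12
tool_pos: [0.6236, -0.1185, 0.1656]
tcp_rot: [[-0.944, 0.33, 0.002], [0.33, 0.944, -0.001], [-0.002, -0.0, -1.0]]
ft_force: [3.3, -2.1, 3.4]
width: 0.0132
gripper_force: 35.0
```

```bash
python3 st.py pics/i.png
```

```text
14.1167 [ 0.0153 -0.001   0.1656] 0.013197235016831127 Fu -0.8995169746971705 [ 3.2571029  -2.1006099   3.35303515]
weight {'pixel': [428.3, 192.2], 'score': 0.64} [0.1745 0.0007 0.012 ]
pad_face {'pixel': [398.4, 197.6], 'score': 0.71} [0.1266 0.0021 0.045 ]
```

Emit:
carry_out([
  {"linear":[0,-0.004,-0.0005],"dr":[0,0,0],"jaw":5},
  {"linear":[0,-0.008,-0.001],"dr":[0,0,0],"jaw":5},
  {"linear":[0,-0.012,-0.0015],"dr":[0,0,0],"jaw":5},
  {"linear":[0,-0.016,-0.0015],"dr":[0,0,0],"jaw":5},
  {"linear":[0,-0.02,-0.0015],"dr":[0,0,0],"jaw":5},
  {"linear":[0,-0.024,-0.001],"dr":[0,0,0],"jaw":5},
  {"linear":[0,-0.028,-0.0005],"dr":[0,0,0],"jaw":5},
  {"linear":[0,-0.0325,0],"dr":[0,0,0],"jaw":5},
  {"linear":[0,-0.0325,0],"dr":[0,0,0],"jaw":5},
  {"linear":[0,-0.0325,0],"dr":[0,0,0],"jaw":5},
])

```text
clock: 15.1
tool_pos: [0.6131, -0.1465, 0.1669]
tcp_rot: [[-0.943, 0.332, 0.003], [0.332, 0.943, 0.005], [-0.002, 0.005, -1.0]]
ft_force: [3.0, 10.6, 13.9]
width: 0.0129
gripper_force: 35.0
```

```bash
python3 st.py pics/j.png
```

```text
15.1 [-0.0146 -0.0004  0.1669] 0.012856833234412383 Fu 11.026926702150774 [ 3.03552845 10.62474152 13.94787968]
weight {'pixel': [447.7, 192.3], 'score': 0.73} [0.1715 0.0009 0.012 ]
pad_face {'pixel': [435.0, 197.4], 'score': 0.8} [0.1378 0.0027 0.045 ]
```

Emit:
carry_out([
  {"linear":[0,0.005,0],"dr":[0,0,0],"jaw":5},
  {"linear":[0,0.01,-0.001],"dr":[0,0,0],"jaw":5},
  {"linear":[0,0.015,-0.0015],"dr":[0,0,0],"jaw":5},
  {"linear":[0,0.02,-0.0015],"dr":[0,0,0],"jaw":5},
  {"linear":[0,0.026,-0.001],"dr":[0,0,0],"jaw":5},
  {"linear":[0,0.0325,0],"dr":[0,0,0],"jaw":5},
  {"linear":[0,0.0325,0],"dr":[0,0,0],"jaw":5},
])

```text
clock: 15.83
tool_pos: [0.6232, -0.1184, 0.1655]
tcp_rot: [[-0.944, 0.331, 0.002], [0.331, 0.944, -0.0], [-0.002, 0.0, -1.0]]
ft_force: [3.7, -1.1, 3.7]
width: 0.013
gripper_force: 35.0
```

Emit:
carry_out([
  {"linear":[0,-0.004,-0.0005],"dr":[0,0,0],"jaw":5},
  {"linear":[0,-0.008,-0.001],"dr":[0,0,0],"jaw":5},
  {"linear":[0,-0.012,-0.0015],"dr":[0,0,0],"jaw":5},
  {"linear":[0,-0.016,-0.0015],"dr":[0,0,0],"jaw":5},
  {"linear":[0,-0.02,-0.0015],"dr":[0,0,0],"jaw":5},
  {"linear":[0,-0.024,-0.001],"dr":[0,0,0],"jaw":5},
  {"linear":[0,-0.028,-0.0005],"dr":[0,0,0],"jaw":5},
  {"linear":[0,-0.0325,0],"dr":[0,0,0],"jaw":5},
  {"linear":[0,-0.0325,0],"dr":[0,0,0],"jaw":5},
  {"linear":[0,-0.0325,0],"dr":[0,0,0],"jaw":5},
])

```text
clock: 16.67
tool_pos: [0.6127, -0.1465, 0.1668]
tcp_rot: [[-0.943, 0.332, 0.003], [0.332, 0.943, 0.005], [-0.001, 0.006, -1.0]]
ft_force: [2.5, 11.8, 13.8]
width: 0.0134
gripper_force: 35.0
```

```bash
python3 st.py pics/k.png; python3 -c "
import cv2,numpy as np
a=[cv2.resize(cv2.imread('pics/%s.png'%n)[150:240,320:520],(800,360))[:300] for n in 'jk']
cv2.imwrite('pics/jk.png',np.vstack(a))"
```

```text
16.6667 [-1.470e-02 -1.000e-04  1.668e-01] 0.01335296633695856 Fu 11.994688601651573 [ 2.50480868 11.83784954 13.83382017]
weight {'pixel': [449.4, 192.6], 'score': 0.95} [0.1737 0.001  0.012 ]
pad_face {'pixel': [443.2, 196.4], 'score': 0.8} [0.1471 0.0042 0.045 ]
```

View pics/jk.png

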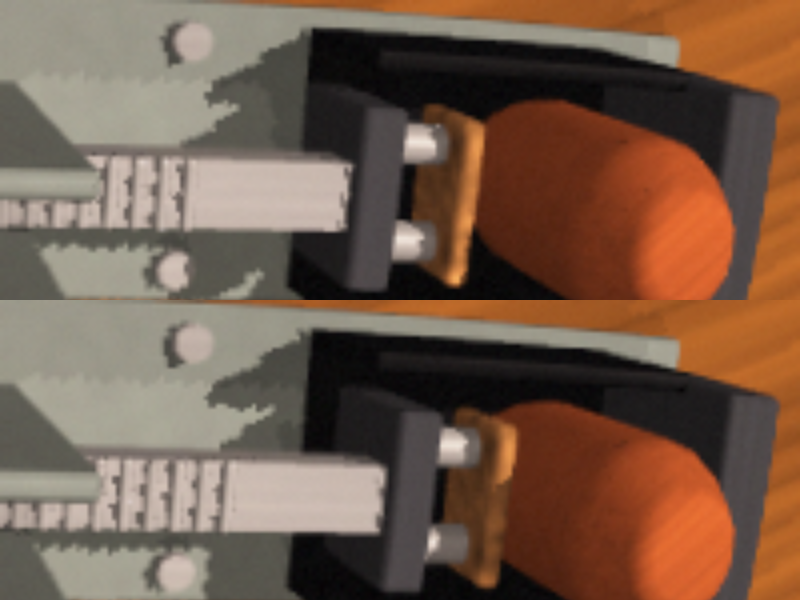

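The pad is still free and just short of the weight: the block-to-pad spacing is about 78–80 zoomed px in both frames. One more full squeeze is safe.

Emit:
carry_out([
  {"linear":[0,0.005,0],"dr":[0,0,0],"jaw":5},
  {"linear":[0,0.01,-0.001],"dr":[0,0,0],"jaw":5},
  {"linear":[0,0.015,-0.0015],"dr":[0,0,0],"jaw":5},
  {"linear":[0,0.02,-0.0015],"dr":[0,0,0],"jaw":5},
  {"linear":[0,0.026,-0.001],"dr":[0,0,0],"jaw":5},
  {"linear":[0,0.0325,0],"dr":[0,0,0],"jaw":5},
  {"linear":[0,0.0325,0],"dr":[0,0,0],"jaw":5},
])

```text
clock: 17.4
tool_pos: [0.6228, -0.1185, 0.1652]
tcp_rot: [[-0.944, 0.331, 0.001], [0.331, 0.944, -0.0], [-0.001, 0.0, -1.0]]
ft_force: [3.7, -1.8, 4.3]
width: 0.0133
gripper_force: 35.0
```

Emit:
carry_out([
  {"linear":[0,-0.003,-0.0005],"dr":[0,0,0],"jaw":5},
  {"linear":[0,-0.006,-0.001],"dr":[0,0,0],"jaw":5},
  {"linear":[0,-0.009,-0.0012],"dr":[0,0,0],"jaw":5},
  {"linear":[0,-0.012,-0.0015],"dr":[0,0,0],"jaw":5},
  {"linear":[0,-0.015,-0.0015],"dr":[0,0,0],"jaw":5},
  {"linear":[0,-0.018,-0.0015],"dr":[0,0,0],"jaw":5},
  {"linear":[0,-0.021,-0.0012],"dr":[0,0,0],"jaw":5},
  {"linear":[0,-0.024,-0.001],"dr":[0,0,0],"jaw":5},
  {"linear":[0,-0.027,-0.0005],"dr":[0,0,0],"jaw":5},
  {"linear":[0,-0.03,-0.0002],"dr":[0,0,0],"jaw":5},
  {"linear":[0,-0.0325,0],"dr":[0,0,0],"jaw":5},
  {"linear":[0,-0.0325,0],"dr":[0,0,0],"jaw":5},
])

```text
clock: 18.4
tool_pos: [0.6127, -0.1462, 0.1667]
tcp_rot: [[-0.943, 0.332, 0.003], [0.332, 0.943, 0.006], [-0.001, 0.006, -1.0]]
ft_force: [3.4, 12.6, 13.9]
width: 0.013
gripper_force: 35.0
```

```bash
python3 st.py pics/l.png; python3 -c "
import cv2,numpy as np
a=[cv2.resize(cv2.imread('pics/%s.png'%n)[150:240,320:520],(800,360))[:300] for n in 'kl']
cv2.imwrite('pics/kl.png',np.vstack(a))"
```

```text
18.4 [-0.0144  0.      0.1667] 0.012977963000087082 Fu 13.051396776029744 [ 3.41323815 12.63860202 13.90746458]
weight {'pixel': [449.6, 191.5], 'score': 0.95} [0.1742 0.0024 0.012 ]
pad_face {'pixel': [450.6, 197.2], 'score': 0.59} [0.1563 0.0036 0.045 ]
```

View pics/kl.png

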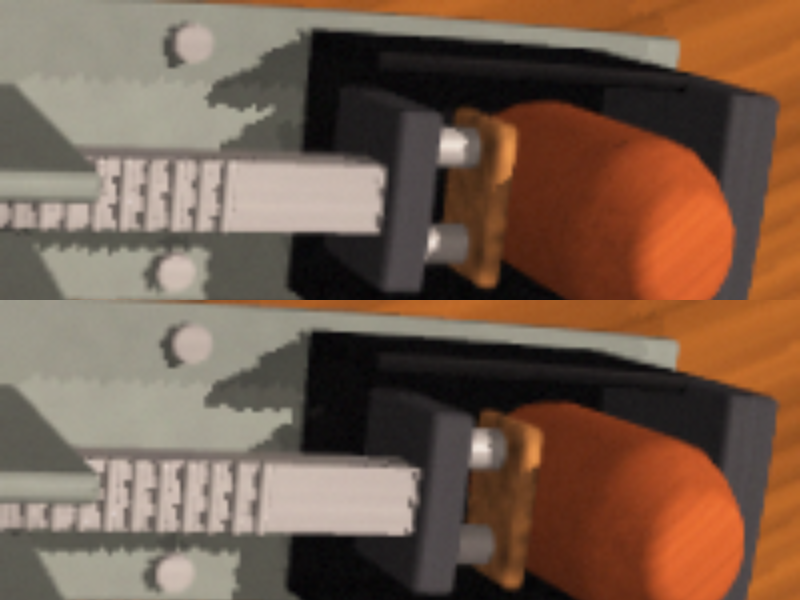

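The pad is touching now: the block-to-pad spacing has gone from 80 to 73 zoomed px, about 2 mm. The weight has moved about 10 zoomed px, up to the fixed jaw. I'll set up a numeric spacing measurement.

```bash
python3 - <<'E'
import cv2,numpy as np
for n in "jkl":
    f=cv2.imread(f"pics/{n}.png")[198:203,405:462].astype(float).mean(0)
    print(n);print(" ".join(f"{405+i}:{int(p[2])}/{int(p[1])}/{int(p[0])}" for i,p in enumerate(f)))
E
```

```text
j
405:156/141/134 406:149/135/128 407:52/47/47 408:38/35/36 409:53/49/50 410:71/66/68 411:78/71/73 412:80/74/76 413:81/75/77 414:79/73/75 415:79/73/75 416:79/73/74 417:80/74/75 418:79/73/74 419:57/52/53 420:14/13/14 421:11/10/11 422:13/10/11 423:54/32/20 424:81/49/26 425:85/52/29 426:86/53/29 427:85/51/28 428:81/49/28 429:84/51/27 430:84/50/28 431:92/56/30 432:95/58/31 433:97/58/31 434:129/78/41 435:168/104/55 436:195/121/65 437:199/124/66 438:189/116/61 439:109/55/29 440:83/35/17 441:85/37/18 442:87/38/19 443:86/37/19 444:85/37/19 445:88/38/20 446:90/38/19 447:91/39/20 448:90/38/19 449:90/39/20 450:90/39/20 451:93/41/20 452:92/40/20 453:94/40/21 454:93/41/21 455:92/40/20 456:93/40/19 457:93/40/20 458:94/40/19 459:93/40/21 460:94/40/20 461:95/42/21
k
405:202/186/176 406:203/187/177 407:201/185/175 408:202/185/175 409:202/185/175 410:202/185/176 411:201/185/175 412:200/184/175 413:201/185/176 414:193/176/168 415:134/121/116 416:44/40/40 417:39/35/37 418:55/51/52 419:72/68/68 420:81/74/76 421:81/75/76 422:79/74/75 423:79/72/75 424:79/73/74 425:79/72/73 426:80/75/77 427:76/70/71 428:38/
[... 538 characters left out ...]
02/185/176 412:201/185/176 413:203/186/176 414:202/185/176 415:202/185/175 416:202/185/176 417:201/185/175 418:202/185/176 419:202/185/176 420:202/184/175 421:201/185/174 422:153/140/132 423:146/133/126 424:86/78/75 425:38/35/35 426:52/48/50 427:69/64/65 428:80/74/75 429:81/75/76 430:80/73/75 431:79/73/75 432:81/74/75 433:79/73/73 434:79/73/75 435:74/69/70 436:38/35/34 437:70/43/25 438:83/50/27 439:85/51/28 440:84/51/27 441:85/52/28 442:78/47/26 443:81/49/25 444:82/49/27 445:88/52/28 446:92/55/30 447:91/56/30 448:96/57/31 449:108/64/35 450:111/67/35 451:109/66/36 452:103/62/34 453:87/46/24 454:93/39/19 455:93/41/20 456:95/41/20 457:92/39/20 458:93/41/21 459:93/40/19 460:95/41/21 461:95/40/20
```

Emit:
carry_out([
  {"linear":[0,0.005,0],"dr":[0,0,0],"jaw":5},
  {"linear":[0,0.01,-0.001],"dr":[0,0,0],"jaw":5},
  {"linear":[0,0.015,-0.0015],"dr":[0,0,0],"jaw":5},
  {"linear":[0,0.02,-0.0015],"dr":[0,0,0],"jaw":5},
  {"linear":[0,0.026,-0.001],"dr":[0,0,0],"jaw":5},
  {"linear":[0,0.0325,0],"dr":[0,0,0],"jaw":5},
  {"linear":[0,0.0325,0],"dr":[0,0,0],"jaw":5},
])

```text
clock: 19.13
tool_pos: [0.6227, -0.1184, 0.1653]
tcp_rot: [[-0.944, 0.331, 0.001], [0.331, 0.944, 0.0], [-0.001, 0.0, -1.0]]
ft_force: [3.3, -1.5, 4.6]
width: 0.0131
gripper_force: 35.0
```

Emit:
carry_out([
  {"linear":[0,-0.003,-0.0005],"dr":[0,0,0],"jaw":5},
  {"linear":[0,-0.006,-0.001],"dr":[0,0,0],"jaw":5},
  {"linear":[0,-0.008,-0.0012],"dr":[0,0,0],"jaw":5},
  {"linear":[0,-0.008,-0.0012],"dr":[0,0,0],"jaw":5},
])

```text
clock: 19.47
tool_pos: [0.6205, -0.1241, 0.1665]
tcp_rot: [[-0.943, 0.332, 0.002], [0.332, 0.943, 0.005], [-0.0, 0.005, -1.0]]
ft_force: [6.3, 9.0, 3.5]
width: 0.0133
gripper_force: 35.1
```

```bash
python3 st.py
```

```text
19.4667 [ 0.009  -0.      0.1665] 0.013347110655266543 Fu 10.58802829331309 [6.3228028  9.00197006 3.45508018]
```

```bash
cat > m.py <<'E'
from h import *
def gap(f):
    p=f[198:203,395:475].astype(float).mean(0);B,G,R=p.T
    gr=np.where((B/R>.8)&(R>60)&(R<100))[0].max(); n=gr+1
    e=gr+.5+np.clip(R[n]/78 if B[n]/R[n]>.6 else 0,0,1)      # block edge
    q=G/R; k=max(i for i in range(gr,len(q)-1) if q[i]>.52 and R[i]>60)
    e2=k+.5+np.clip((q[k+1]-.43)/.17,0,1)
    return round(395+e,2),round(395+e2,2),round(e2-e,2)
if __name__=="__main__":
    for n in "jkl": print(n,gap(cv2.imread(f"pics/{n}.png")))
    s=bot.sense();f=bot.grab_frame("wrist");print(s["clock"],cl(s["tool_pos"]),"Fu",np.array(s["ft_force"])@U);cv2.imwrite("pics/cur_%d.png"%(100*s["clock"]),f)
    try: print(gap(f))
    except Exception as e: print(e)
E
python3 m.py
```

```text
j (np.float64(419.24), np.float64(438.94), np.float64(19.7))
k (np.float64(428.0), np.float64(446.76), np.float64(18.76))
l (np.float64(435.99), np.float64(453.5), np.float64(17.51))
19.4667 [ 0.009  -0.      0.1665] Fu 10.58802829331309
(np.float64(414.23), np.float64(432.77), np.float64(18.54))
```

Emit:
carry_out([
  {"linear":[0,-0.002,-0.0003],"dr":[0,0,0],"jaw":5},
  {"linear":[0,-0.004,-0.0003],"dr":[0,0,0],"jaw":5},
  {"linear":[0,-0.006,-0.0003],"dr":[0,0,0],"jaw":5},
  {"linear":[0,-0.006,-0.0003],"dr":[0,0,0],"jaw":5},
])

```text
clock: 19.85
tool_pos: [0.619, -0.1285, 0.1674]
tcp_rot: [[-0.943, 0.332, 0.003], [0.332, 0.943, 0.006], [-0.0, 0.007, -1.0]]
ft_force: [6.7, 14.3, 6.8]
width: 0.013
gripper_force: 35.0
```

```bash
python3 m.py
```

```text
j (np.float64(419.24), np.float64(438.94), np.float64(19.7))
k (np.float64(428.0), np.float64(446.76), np.float64(18.76))
l (np.float64(435.99), np.float64(453.5), np.float64(17.51))
19.85 [ 0.0044 -0.      0.1674] Fu 15.68034578216523
(np.float64(418.79), np.float64(436.85), np.float64(18.06))
```

```bash
cat >> m.py <<'E'
    for n,x,z,im in [("j",-.0146,.1669,None),("k",-.0147,.1668,None),("l",-.0144,.1667,None),("A",.009,.1665,"cur_1946"),("now",*cl(s["tool_pos"])[[0,2]],"cur_%d"%(100*s["clock"]))]:
        g=gap(cv2.imread("pics/%s.png"%(im or n)));t=dict(s);t["tool_pos"]=C+x*U+[0,0,z]
        a=cl(atz("wrist",(g[0],200),.05,t))[0];b=cl(atz("wrist",(g[1],200),.05,t))[0];print(n,a,b,round(b-a,4))
E
python3 m.py|tail -5
```

```text
j 0.1183 0.1401 0.0218
k 0.1277 0.149 0.0213
l 0.1368 0.1572 0.0204
A 0.1363 0.1565 0.0202
now 0.1371 0.1569 0.0198
```

Emit:
carry_out([
  {"linear":[0,-0.002,-0.0002],"dr":[0,0,0],"jaw":5},
  {"linear":[0,-0.004,-0.0002],"dr":[0,0,0],"jaw":5},
  {"linear":[0,-0.006,-0.0002],"dr":[0,0,0],"jaw":5},
  {"linear":[0,-0.0075,-0.0002],"dr":[0,0,0],"jaw":5},
  {"linear":[0,-0.0075,-0.0002],"dr":[0,0,0],"jaw":5},
])

```text
clock: 20.37
tool_pos: [0.6165, -0.1352, 0.168]
tcp_rot: [[-0.943, 0.332, 0.003], [0.332, 0.943, 0.007], [-0.0, 0.007, -1.0]]
ft_force: [6.2, 16.3, 10.7]
width: 0.0135
gripper_force: 35.0
```

```bash
python3 m.py|tail -7
```

```text
20.3667 [-2.80e-03  1.00e-04  1.68e-01] Fu 17.41794667874956
(np.float64(427.5), np.float64(443.57), np.float64(16.07))
j 0.1184 0.1402 0.0218
k 0.1278 0.1491 0.0213
l 0.1369 0.1573 0.0204
A 0.1364 0.1566 0.0202
now 0.1397 0.158 0.0183
```

Emit:
carry_out([
  {"linear":[0,-0.002,0],"dr":[0,0,0],"jaw":5},
  {"linear":[0,-0.004,0.0001],"dr":[0,0,0],"jaw":5},
  {"linear":[0,-0.0055,0.0002],"dr":[0,0,0],"jaw":5},
  {"linear":[0,-0.0055,0.0002],"dr":[0,0,0],"jaw":5},
  {"linear":[0,-0.0055,0.0002],"dr":[0,0,0],"jaw":5},
])

```text
clock: 20.83
tool_pos: [0.6146, -0.1403, 0.168]
tcp_rot: [[-0.943, 0.332, 0.003], [0.332, 0.943, 0.007], [-0.0, 0.007, -1.0]]
ft_force: [4.4, 15.3, 12.7]
width: 0.0131
gripper_force: 35.0
```

```bash
python3 m.py|tail -7
```

```text
20.8333 [-0.0082  0.0002  0.168 ] Fu 15.928719491388033
(np.float64(434.5), np.float64(448.5), np.float64(14.0))
j 0.1184 0.1402 0.0218
k 0.1278 0.1491 0.0213
l 0.1369 0.1573 0.0204
A 0.1364 0.1566 0.0202
now 0.1422 0.1584 0.0162
```

Emit:
carry_out([
  {"linear":[0,-0.0015,0.0001],"dr":[0,0,0],"jaw":5},
  {"linear":[0,-0.0035,0.0002],"dr":[0,0,0],"jaw":5},
  {"linear":[0,-0.0035,0.0002],"dr":[0,0,0],"jaw":5},
  {"linear":[0,-0.0035,0.0002],"dr":[0,0,0],"jaw":5},
])

```text
clock: 21.22
tool_pos: [0.6134, -0.1436, 0.1679]
tcp_rot: [[-0.943, 0.332, 0.003], [0.332, 0.943, 0.007], [-0.0, 0.007, -1.0]]
ft_force: [4.1, 16.4, 12.8]
width: 0.0129
gripper_force: 35.0
```

```bash
python3 m.py|tail -7; python3 - <<'E'
import cv2,glob,os
f=max(glob.glob('pics/cur_*'),key=os.path.getmtime);i=cv2.imread(f)
cv2.imwrite('pics/fin.png',cv2.resize(i[140:260,240:520],(800,343)))
E
```

```text
21.2167 [-0.0117  0.0002  0.1679] Fu 16.88809739564375
(np.float64(439.5), np.float64(451.58), np.float64(12.08))
j 0.1184 0.1402 0.0218
k 0.1278 0.1491 0.0213
l 0.1369 0.1573 0.0204
A 0.1364 0.1566 0.0202
now 0.1443 0.1585 0.0142
```

View pics/fin.png

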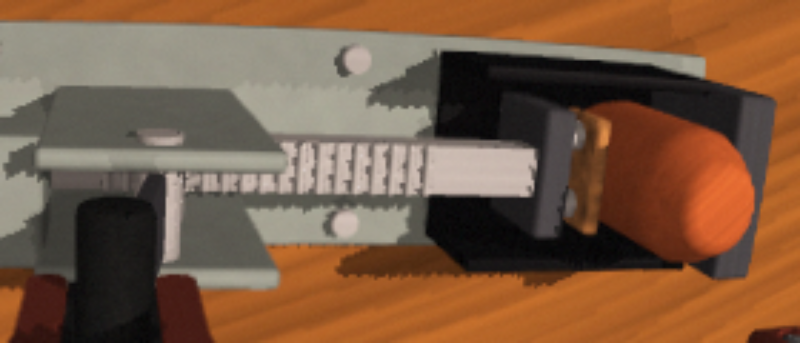

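The pad is pushed in about half its travel, roughly 7 mm. The weight stands upright against the fixed jaw, and the trigger bar is still held squeezed.

```bash
python3 -c "
from plant import bot
print(bot.sign_off())"
```

```text
the job is handed in; nothing more can be done
None
```

The loom weight stands upright in the cradle, clamped against the fixed jaw with the pad pushed in about 7 mm by camera measurement; I handed in at about 21 s, still holding the trigger squeezed.

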